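Hold the hidden bolt while the nut runner pulls

TASK

The nut runner drags the brass bolt head round in the gap behind the bracket's front plate: take the yellow cabinet key, set it fully down on the square of the lock, turn the red bar a quarter turn counterclockwise until it no longer covers the gap but points out to the robot's side, and leave the key standing on the lock. Then reach down into the gap, pinch the bolt head squarely between the fingers, bring it upright and keep it from turning: finish while still gripping it, do not let go. Turn the bar only with the key and leave the other things on the bench where they are.

Things in the scene. Friction and masses are not known exactly. Their poses are not given: they have to be found in the camera images.
- key_grip (a point): Cabinet key upright in its blue holder: yellow handle with red stripe, 36 (its x) x 14 (its y) x 44 mm tall, over a steel socket barrel 22 mm square, 28 mm long; 72 mm tall in all, 120 g. Point: centre of the handle, 50 mm above the key's lower rim; z up along the key. Fingers close on the 14 mm thickness, along y.
- key_mouth (a point): Same key: centre of the socket's lower rim, 50 mm below key_grip, same axes. The square socket opening is 14 mm wide and 28 mm deep, sides along the key's x and y: it fits the lock's square in any of four turns.
- holder: Fixed blue block 75 x 75 x 24 mm with a square pocket 24 mm wide and 16 mm deep in its middle, where the key stands; origin at the centre of its underside. May be at the left or right.
- bracket: Fixed: two upright plates 5 mm thick, 125 mm high, from y -155 to +100 mm, 56 mm gap between them centred on x = 0. Origin on the bench straight below the bolt; x across the gap away from the robot, y along it. Grey block fills the gap at y -155 to -105, same height, lock on top. Gap open above and at +y. Nut and orange nut runner in front at y = 0, 111 mm high, out to x -140.
- lock_seat (a point): Lock on the grey block, at bracket y -130 mm, 137 mm above the bench: centre of the top of the dark hub (32 mm across), where the key's rim rests when fully down. A steel square 12 mm wide, 18 mm high rises from it, with a 6 mm lead-in cone on top. Sides along the point's x and y; y points along the red bar, turning with it. The key has 1 mm clearance each side and 0.18 rad of play.
- latch (a joint): Turn of the lock and its red bar (34 mm wide, reaching 165 mm from the lock's axis, 128 to 134 mm above the bench), rad: 0 with the bar along the gap over the bolt (bracket +y), growing counterclockwise from above; 1.57 when it points to the robot's side (bracket -x); stop at 1.75. Stays where left; turning takes 0.06 N m.
- bolt_head (a point): Brass hammer head of the bolt, in the gap: a block 10 mm thick (its y), 30 mm tall (its z), 16 mm deep (its x). Point: its centre, 90 mm above the bench, 35 mm below the plates' tops, mid-gap. It turns about its x, which is level, across the gap. Fingers that point down and close along the gap (bracket y) square its flats to themselves.
- bolt (a joint): Turn of the bolt about its x, rad: 0 with the head upright (flats vertical, along the bracket's x and z); positive when its top leans to the bracket's -y. The nut runner drags it like a spring (0.5 N m per rad) towards 0.28: 0.14 N m when upright; let go, it turns back to about 0.22.
- ferrule_box: bystander: open grey tray of ferrules, 110 x 80 x 30 mm, loose; origin at its underside. Leave it alone.
- screwdriver_red: bystander: red screwdriver 200 mm long, loose; origin at its underside. Leave it alone.
- screwdriver_orange: bystander: orange screwdriver 180 mm long, loose; origin at its underside. Leave it alone.
- terminal_block: bystander: black terminal block 45 x 100 x 35 mm, loose; origin at its underside. Leave it alone.
- tape_roll: bystander: green tape roll 68 mm across, 19 mm high, loose; origin at its underside. Leave it alone.
- screw_jar: bystander: screw jar 56 mm across, 70 mm high, loose; origin at its underside. Leave it alone.
- breaker: bystander: grey circuit breaker lying flat, 85 x 60 x 18 mm, loose; origin at its underside. Leave it alone.
Not all that is in view belongs to the job. There is more than one size of the part that bears key_grip; the job needs the smallest.

How it is judged:
By the outcome, as a careful person would: the job done as asked, in the order asked, and still so for the second after the job is handed in, while the arm keeps its last pose, push and grip.
It also fails if it takes over 51 s, if anything falls off the work surface, if the arm or the gripper's body presses on something with over 40 N, if the wrist force passes 120 N, or if a joint passes its speed limit or range.

ROBOT

A 7-joint arm with a two-finger parallel gripper is mounted at the origin on the work surface. World frame = base frame: x ahead of the robot, y to its left, z up, the work surface at z = 0. Lengths are in mm, angles in degrees, forces in N, time in s.
With the tool pointing down it reaches from about 425 to 825 mm from the base axis. Payload 3.6 kg.
Tool frame: the origin (TCP) lies midway between the tips of the shut fingers; the grasp point (between the pads) lies 19 mm behind it (ctrl.pinch_z is the distance from the TCP to the grasp point, in mm); z points along the fingers, y is the line along which they close (so a half turn about z gives the same grasp; the last joint's range is limited). The gripper opens to 85 mm and grips with 20 to 120 N. Pads are 22 mm wide; open, the fingers measure 114 mm over their backs; the gripper's body (76 mm by 85 mm) begins 54 mm behind the grasp point. The pads swing forward as they close: fully open they stand 13 mm farther back than shut.
Start: joints at [-1.518, 35.231, -0.722, 81.555, 0.464, 63.22, -2.315], TCP at [649.971, 0.023, 231.297] pointing down, gripper open.
Joint ranges: [-178.69, 178.69], [-17.37, 117.87], [-77.05, 75.6], [15.02, 138.74], [-78.02, 258.01], [0.78, 113.62], [-162.83, 162.83]. Speed limits (degrees/s): [159.86, 159.86, 180, 180, 180, 180, 180].

INTERFACE

Orientations are given as [roll, pitch, yaw] about the fixed x, y, z axes, in that order (R = Rz(yaw) Ry(pitch) Rx(roll)).
In Python, from workcell import observe, camera, calibration, ctrl gives the robot as it stands.
- The arm moves only by the tool servo_tool, never from a script. Its argument "rows" is a list of rows, each an object of numbers: "hand": the opening, from -1 (shut) to 1 (fully open); "x", "y", "z": the shift along the tool's x, y, z in m; "ax", "ay", "az": the turn, a rotation vector about the tool's x, y, z in degrees. In form: [{"hand": .., "x": .., "y": .., "z": .., "ax": .., "ay": .., "az": ..}, ...]. A call has exactly 8 rows; each row shifts and turns the commanded pose from where the row before left it, along the tool's axes as they then stand; what a row does not reach is not made up. A row lasts 1/12 s, in which the tool goes at most 41.7 mm and 7.16 degrees, less where a joint would pass 70% of its speed; a pose out of reach is approached as far as the arm can. A call is refused whole if a number of a shift passes 0.0417 or a number of a turn 7.16, either way. A call with a gripper value outside its range is refused whole. The fingers move at their own pace and stop on an object; "grip_force" is the grip in N (left out, the last holds). Time passes only in rows, so rows that do not move let the fingers close, or fill a call up. It gives the time, the measured TCP pose, the force, the opening and the grip force at its end, in the units of the state.
- observe(): the state, without advancing time (a new reading comes with each control period).
- camera(name): name is "scene" or "side" or "wrist"; returns the picture (384x512x3 uint8, red, green, blue); there is no depth.
- calibration(name): a dict with "mtx" (3x3 intrinsics, pixels), "R" (3x3) and "t" (3): a world point X has camera coordinates R X + t. Camera axes: x right, y down, z forward; pixel columns grow to the right and rows downward; lengths in mm; the calibration is good to about 2 mm. The wrist camera is an equidistant fisheye: a pixel r from the principal point sees the ray r / f radians off the axis. A picture is of the moment at which its call begins: read the wrist's pose just before it. calibration takes no time and is no camera call; for the wrist camera it gives the pose at the moment of the call.
- ctrl.hand_in(): hands the job in; it is judged then, once.
The state is a dict: "t": time; "qpos": joint angles; "joint_velocities": joint speeds; "joint_efforts": joint torques, N m; "ee_pos": TCP position; "tool_rot": TCP orientation; "wrist_force": force on the tool from outside, world axes, zero at the start; "ft_torque": the same for the moment, N m; "gripper_width": finger opening in mm; "grip_force": force on a finger pad.
Only numpy, scipy, OpenCV 4.12 (cv2) and the standard library are available. Lean on these libraries where they do the work, as an engineer would, in place of code of your own. Each camera call takes 0.05 s, during which the arm holds its last target. There are 200 camera calls.

## Working session

There is one attempt and no reset: what is moved stays moved. The work goes in short steps, Python scripts to look and compute and a tool call to move; the robot and the scene stay as the last step left them, time stands still between calls to the robot, and variables do not carry over. Pictures are saved under pics/ and viewed, at most 10 in all, crops included, and the job is handed in when it is done.

Besides the shell and the picture viewer there is one more tool, called after "Request:" as a command line: name --argument value ..., lists and objects as JSON in quotes. servo_tool: Moves the arm, as the interface text tells. Its arguments: {"type":"object","properties":{"rows":{"type":"array","items":{"type":"object","properties":{"hand":{"type":"number"},"x":{"type":"number"},"y":{"type":"number"},"z":{"type":"number"},"ax":{"type":"number"},"ay":{"type":"number"},"az":{"type":"number"}}}},"grip_force":{"type":"number"}},"required":["rows"]}

```bash
mkdir -p pics
cat > h.py <<'E'
import numpy as np, cv2, sys
from workcell import observe, camera, calibration, ctrl
def save(n,im,box=None,s=1):
    if box: im=im[box[1]:box[3],box[0]:box[2]]
    im=cv2.resize(im,None,fx=s,fy=s,interpolation=cv2.INTER_CUBIC)
    cv2.imwrite('pics/'+n,im[:,:,::-1])
def ray(c,uv,fish=False):
    K=np.array(c['mtx']);R=np.array(c['R']);t=np.array(c['t'])
    d=np.array([(uv[0]-K[0,2])/K[0,0],(uv[1]-K[1,2])/K[1,1]])
    if fish:
        r=np.hypot(*d); v=np.array([*(d/max(r,1e-9)*np.sin(r)),np.cos(r)])
    else: v=np.array([*d,1.])
    return -R.T@t, R.T@v
def onz(c,uv,z,fish=False):
    o,d=ray(c,uv,fish); return o+d*(z-o[2])/d[2]
def proj(c,X,fish=False):
    K=np.array(c['mtx']);p=np.array(c['R'])@np.array(X,float)+np.array(c['t'])
    if fish:
        r=np.hypot(p[0],p[1]); a=np.arctan2(r,p[2]); q=p[:2]/r*a
    else: q=p[:2]/p[2]
    return q*[K[0,0],K[1,1]]+[K[0,2],K[1,2]]
E
python3 - <<'E'
from h import *
np.set_printoptions(precision=2,suppress=True)
ims=[]
for n in('scene','side','wrist'):
    c=calibration(n);im=camera(n);np.save(n,im);ims.append(im);o,d=ray(c,(c['mtx'][0][2],c['mtx'][1][2]));print(n,np.array(c['mtx']).tolist(),o,d)
save('a_scene.png',ims[0],None,1.5);save('a_side.png',ims[1],None,1.5);save('a_wrist.png',ims[2],None,1.5)
print(observe())
E
```

```text
scene [[358.5470329458866, 0.0, 255.7055859488289], [0.0, 358.5470329458866, 190.0491241029129], [0.0, 0.0, 1.0]] [1104.37   85.8   972.67] [-0.55 -0.07 -0.83]
side [[353.2945120817867, 0.0, 257.25100014908116], [0.0, 353.2945120817867, 186.84616429442727], [0.0, 0.0, 1.0]] [446.73 967.44 641.96] [ 0.08 -0.88 -0.47]
wrist [[297.3186396354542, 0.0, 253.52506792505937], [0.0, 297.3186396354542, 190.03920465807067], [0.0, 0.0, 1.0]] [648.81  72.64 372.86] [-0.   -0.28 -0.96]
{'t': 0.15, 'qpos': array([-1.52, 35.28, -0.72, 81.62,  0.46, 63.22, -2.31]), 'joint_velocities': array([-0.02, -0.1 ,  0.04, -0.22,  0.11,  0.01,  0.08]), 'joint_efforts': array([  0.  , -46.97,   0.26, -17.13,   0.01,   0.01,   0.  ]), 'ee_pos': array([649.44,   0.01, 230.4 ]), 'tool_rot': array([-179.89,    0.  ,   90.  ]), 'wrist_force': array([ 0.97, -0.54, -0.13]), 'ft_torque': array([ 0.03,  0.02, -0.01]), 'grip_force': 0.0, 'gripper_width': 85.01721691103461}
```

View pics/a_scene.png

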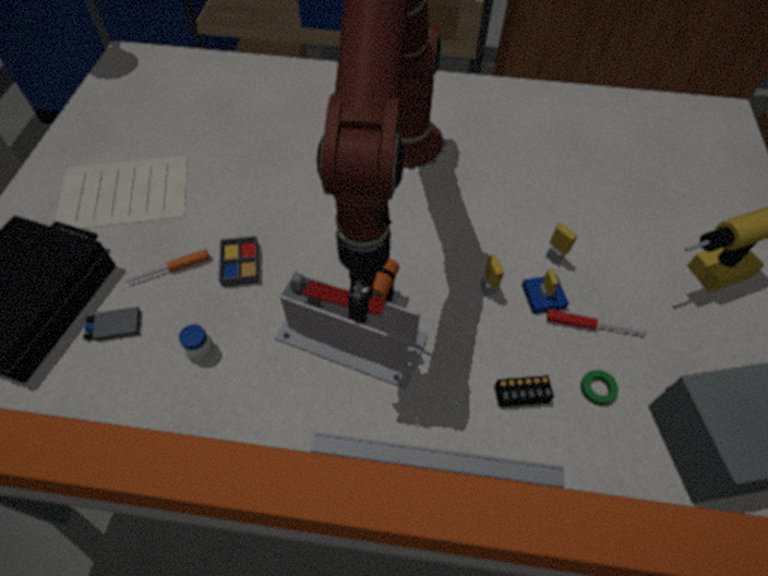

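View pics/a_side.png

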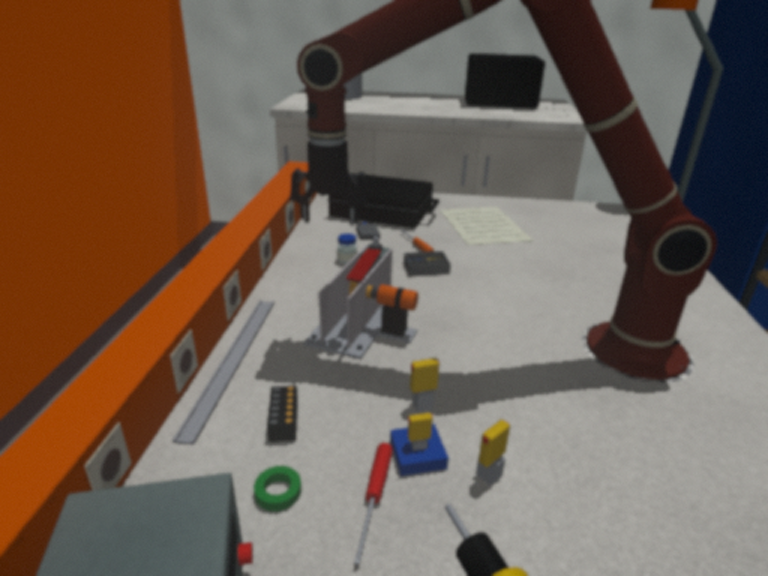

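View pics/a_wrist.png

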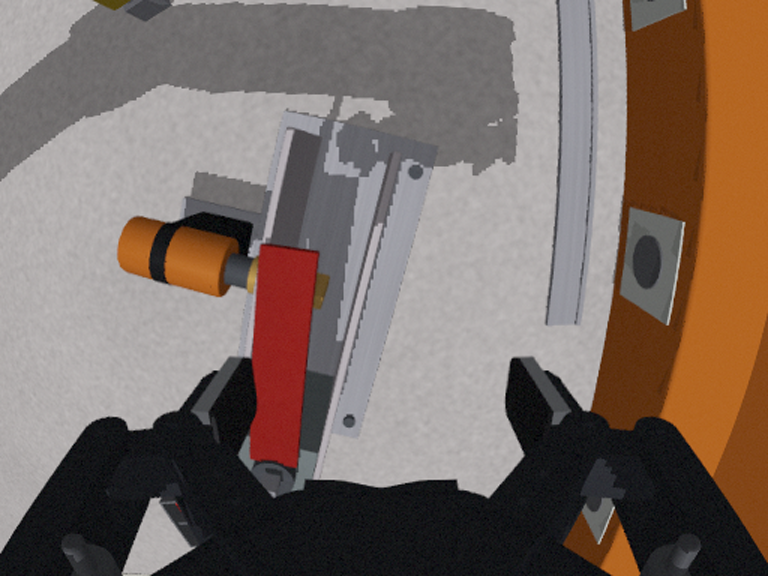

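The side view shows three yellow keys (×1.5 px): A at (425,375), B at (494,443) and C at (420,428), with C standing in the blue holder. In the scene view they are A (493,272), B (563,240) and C (548,285). C looks the smallest and fits the description; A and B stand free on the bench. The wrist view shows the red bar from (290,250) to (273,470), with the brass head peeking out at (320,292).

Run:
```python
from h import *
np.set_printoptions(precision=1,suppress=True)
sc=np.load('scene.npy');sd=np.load('side.npy');w=np.load('wrist.npy')
a=cv2.resize(sd[225:335,250:360],None,fx=5,fy=5,interpolation=cv2.INTER_CUBIC)
b=cv2.resize(sc[140:215,310:400],None,fx=5,fy=5,interpolation=cv2.INTER_CUBIC)[:375]
save('crop.png',np.hstack([a[:550,:400],cv2.copyMakeBorder(b[:,:400],0,175,0,0,cv2.BORDER_CONSTANT)]))
cs=calibration('scene');cd=calibration('side');cw=calibration('wrist')
def blobs(im,lo,hi,amin):
    m=cv2.inRange(cv2.cvtColor(im,cv2.COLOR_RGB2HSV),lo,hi);n,l,s,c=cv2.connectedComponentsWithStats(m)
    return [(c[i],s[i],l==i) for i in range(1,n) if s[i][4]>amin]
for nm,im,c in(('scene',sc,cs),('side',sd,cd)):
    for p,s,_ in blobs(im,(22,130,60),(32,255,255),25): 
        print(nm,'yellow',p,s,'z58',onz(c,p,58))
    for p,s,m in blobs(im,(108,150,50),(125,255,255),100):
        r=cv2.minAreaRect(np.argwhere(m)[:,::-1].astype(np.float32)); print(nm,'blue',p,s,onz(c,p,20),[onz(c,q,24)[:2] for q in cv2.boxPoints(r)])
for p,s,m in blobs(w,(0,150,60),(6,255,255),500):
    r=cv2.minAreaRect(np.argwhere(m)[:,::-1].astype(np.float32))
    print('bar',p,s,[onz(cw,q,134,True)[:2] for q in cv2.boxPoints(r)])
for q,z in(((273,475),155),((263,245),134),((319,252),134),((298,465),134),((250,458),134),((400,152),125),((318,478),125),((292,130),125),((322,292),95)): print(q,onz(cw,np.array(q)/1.5,z,True))
```

```text
scene yellow [499.5 150.5] [480 139  32  26 430] z58 [223. 797.  58.]
scene yellow [375.3 157.7] [368 150  16  18 130] z58 [315.1 382.6  58. ]
scene yellow [153.2 167.2] [149 163   9   9  76] z58 [ 458.3 -323.7   58. ]
scene yellow [483.2 176.2] [462 165  46  24 415] z58 [341.5 719.7  58. ]
scene yellow [329.4 179.9] [326 171   9  21  98] z58 [426.8 235.5  58. ]
scene yellow [366.5 186.9] [363 180   8  16  69] z58 [436.8 350.3  58. ]
scene blue [361.9 196.7] [350 186  28  21 284] [449.4 345.5  20. ] [array([419.6, 305.4]), array([393.6, 386.5]), array([469.7, 391.9]), array([494.2, 313.7])]
scene blue [127.7 223.9] [120 217  17  15 179] [ 648.5 -353.4   20. ] [array([ 656.8, -380.9]), array([ 615.8, -361.1]), array([ 644.7, -320.3]), array([ 684.4, -340.5])]
side yellow [282.7 249.8] [274 239  18  22 327] z58 [440.6 219.5  58. ]
side yellow [279.7 283.5] [273 275  15  18 228] z58 [442.9 345.5  58. ]
side yellow [329.2 294.9] [320 280  19  31 341] z58 [330.6 367.2  58. ]
side yellow [339.6 381.1] [328 378  23   6 100] z58 [328.5 570.8  58. ]
side blue [506.4 202.8] [499 189  13  30 254] [-343.1 -202.3   20. ] [array([-364.5, -302.5]), array([-411.5, -309.4]), array([-301.2,  -90.9]), array([-260.8,  -85.3])]
side blue [278.6 300.1] [262 286  35  25 454] [442.7 359.8  20. ] [array([485.5, 326.9]), array([404.2, 312. ]), array([401.7, 385.8]), array([476.9, 399.1])]
bar [187.1 233.2] [ 167  163   46  149 5031] [array([ 548. , -126.7]), array([580.9,  26.6]), array([614.3,  22.8]), array([ 590.5, -128.4])]
(273, 475) [ 579.5 -119.   155. ]
(263, 245) [582.8  25.4 134. ]
(319, 252) [614.5  21.2 134. ]
(298, 465) [ 591.9 -126.6  134. ]
(250, 458) [ 558. -123.  134.]
(400, 152) [659.1  75.6 125. ]
(318, 478) [ 603.4 -145.9  125. ]
(292, 130) [599.4  88.9 125. ]
(322, 292) [610.  -14.1  95. ]
```

View pics/crop.png

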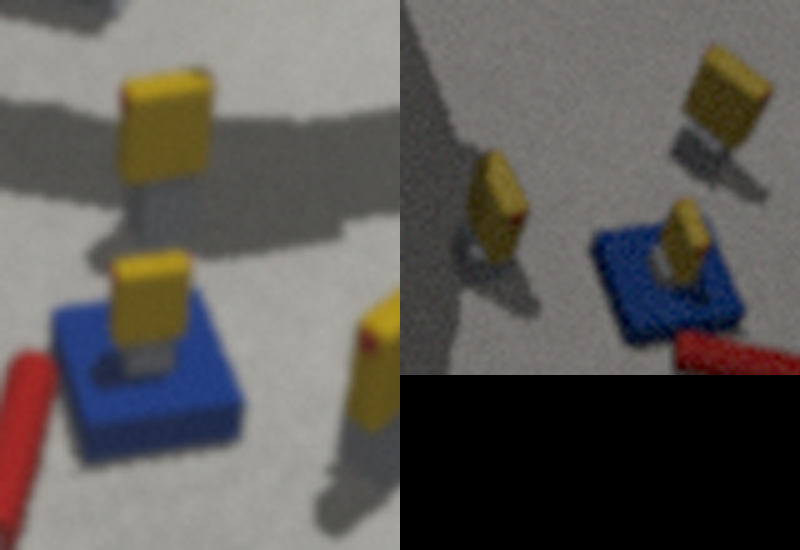

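The close crop confirms it: C, in the blue holder, has the smallest handle and barrel. It stands near (440,348) with its x axis at about 10°. I'll move above it.

Request:
servo_tool --rows '[{"hand":1,"x":0.03,"y":-0.018,"z":0.002},{"hand":1,"x":0.035,"y":-0.021,"z":0.003},{"hand":1,"x":0.035,"y":-0.021,"z":0.003},{"hand":1,"x":0.035,"y":-0.021,"z":0.003},{"hand":1,"x":0.035,"y":-0.021,"z":0.003},{"hand":1,"x":0.035,"y":-0.021,"z":0.003},{"hand":1,"x":0.035,"y":-0.021,"z":0.003},{"hand":1,"x":0.035,"y":-0.021,"z":0.003}]'

```text
validation failed for argument at $.ro...
```

Request:
servo_tool --rows '[{"hand":1,"x":0.035,"y":-0.021,"z":0.003},{"hand":1,"x":0.035,"y":-0.021,"z":0.003},{"hand":1,"az":7},{"hand":1,"az":7},{"hand":1,"az":7},{"hand":1,"az":7},{"hand":1,"az":7},{"hand":1,"az":7}]'

```text
validation failed for argument at $.ro...
```

Request:
servo_tool --rows '[{"hand":1,"az":7},{"hand":1,"az":7},{"hand":1,"az":7},{"hand":1,"az":7},{"hand":1,"az":7},{"hand":1,"az":3},{"hand":1},{"hand":1}]'

```text
validation failed for argument at $.ro...
```

Run:
```python
from h import *
np.set_printoptions(precision=1,suppress=True)
o=observe();print(o['t'],o['ee_pos'],o['tool_rot'],o['qpos'])
c=calibration('wrist');w=camera('wrist');np.save('w2',w);import pickle;pickle.dump(c,open('c2.p','wb'))
save('b.png',w,None,1.5)
for X in((440,348,80),(440,348,36)):print(proj(c,X,True)*1.5)
for lo,hi in(((22,130,60),(32,255,255)),((108,150,50),(125,255,255))):
    m=cv2.inRange(cv2.cvtColor(w,cv2.COLOR_RGB2HSV),lo,hi);n,l,s,cc=cv2.connectedComponentsWithStats(m)
    for i in range(1,n):
        if s[i][4]>150:
            r=cv2.minAreaRect(np.argwhere(l==i)[:,::-1].astype(np.float32)); q=cv2.boxPoints(r)
            print(cc[i]*1.5,s[i],(q*1.5).round(),[onz(c,p,z,True)[:2] for p in q for z in (80 if lo[0]==22 else 24,)])
```

```text
0.15 [649.4   0.  230.4] [-179.9    0.    90. ] [-1.5 35.3 -0.7 81.6  0.5 63.2 -2.3]
[ 127.1 -137.5]
[ 148.9 -115.1]
```

View pics/b.png

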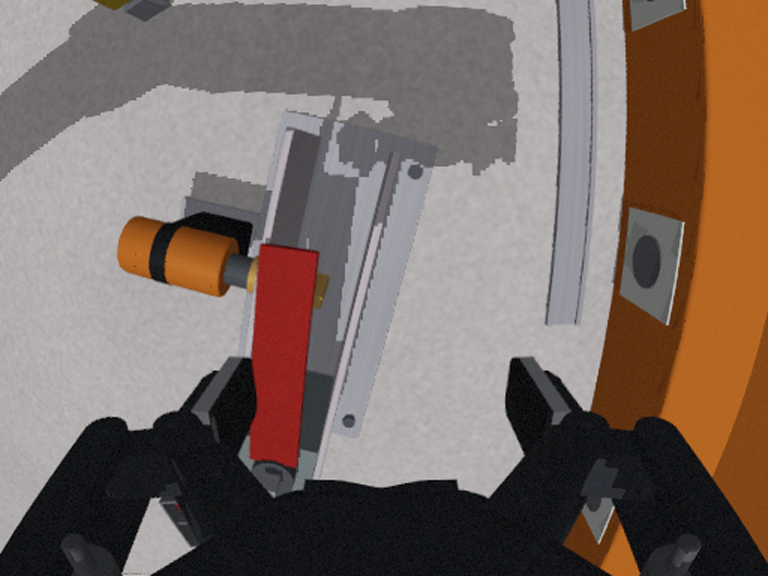

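The arm has not moved (same view as before), because every field of a row is required. I'll resend with full rows.

Request:
servo_tool --rows '[{"hand":1,"x":0.03,"y":-0.018,"z":0.002,"ax":0,"ay":0,"az":0},{"hand":1,"x":0.035,"y":-0.021,"z":0.003,"ax":0,"ay":0,"az":0},{"hand":1,"x":0.035,"y":-0.021,"z":0.003,"ax":0,"ay":0,"az":0},{"hand":1,"x":0.035,"y":-0.021,"z":0.003,"ax":0,"ay":0,"az":0},{"hand":1,"x":0.035,"y":-0.021,"z":0.003,"ax":0,"ay":0,"az":0},{"hand":1,"x":0.035,"y":-0.021,"z":0.003,"ax":0,"ay":0,"az":0},{"hand":1,"x":0.035,"y":-0.021,"z":0.003,"ax":0,"ay":0,"az":0},{"hand":1,"x":0.035,"y":-0.021,"z":0.003,"ax":0,"ay":0,"az":0}]'

```text
t: 0.87
ee_pos: [483.7, 276.4, 208.2]
tool_rot: [180.0, -0.0, 90.0]
wrist_force: [1.2, 0.1, -0.4]
gripper_width: 85.4
grip_force: 0.0
```

Request:
servo_tool --rows '[{"hand":1,"x":0.035,"y":-0.021,"z":0.003,"ax":0,"ay":0,"az":0},{"hand":1,"x":0.035,"y":-0.021,"z":0.003,"ax":0,"ay":0,"az":0},{"hand":1,"x":0,"y":0,"z":0,"ax":0,"ay":0,"az":7},{"hand":1,"x":0,"y":0,"z":0,"ax":0,"ay":0,"az":7},{"hand":1,"x":0,"y":0,"z":0,"ax":0,"ay":0,"az":7},{"hand":1,"x":0,"y":0,"z":0,"ax":0,"ay":0,"az":7},{"hand":1,"x":0,"y":0,"z":0,"ax":0,"ay":0,"az":7},{"hand":1,"x":0,"y":0,"z":0,"ax":0,"ay":0,"az":7}]'

```text
t: 1.53
ee_pos: [442.8, 345.0, 202.2]
tool_rot: [-180.0, 0.0, 47.7]
wrist_force: [0.1, 0.0, 0.2]
gripper_width: 85.5
grip_force: 0.0
```

Request:
servo_tool --rows '[{"hand":1,"x":0,"y":0,"z":0,"ax":0,"ay":0,"az":7},{"hand":1,"x":0,"y":0,"z":0,"ax":0,"ay":0,"az":7},{"hand":1,"x":0,"y":0,"z":0,"ax":0,"ay":0,"az":7},{"hand":1,"x":0,"y":0,"z":0,"ax":0,"ay":0,"az":7},{"hand":1,"x":0,"y":0,"z":0,"ax":0,"ay":0,"az":7},{"hand":1,"x":0,"y":0,"z":0,"ax":0,"ay":0,"az":3},{"hand":1,"x":0,"y":0,"z":0,"ax":0,"ay":0,"az":0},{"hand":1,"x":0,"y":0,"z":0,"ax":0,"ay":0,"az":0}]'

```text
t: 2.2
ee_pos: [442.7, 345.1, 202.2]
tool_rot: [180.0, 0.0, 10.1]
wrist_force: [0.1, 0.1, -0.5]
gripper_width: 85.6
grip_force: 0.0
```

```bash
cat > m.py <<'E'
from h import *
np.set_printoptions(precision=1,suppress=True)
o=observe();print(o['t'],o['ee_pos'],o['tool_rot'],o['qpos'])
c=calibration('wrist');w=camera('wrist');np.save('w2',w)
save(sys.argv[1],w,None,1.5)
for lo,hi in(((22,130,60),(32,255,255)),((108,150,50),(125,255,255))):
    m=cv2.inRange(cv2.cvtColor(w,cv2.COLOR_RGB2HSV),lo,hi);n,l,s,cc=cv2.connectedComponentsWithStats(m)
    for i in range(1,n):
        if s[i][4]>150:
            r=cv2.minAreaRect(np.argwhere(l==i)[:,::-1].astype(np.float32)); q=cv2.boxPoints(r)
            print(cc[i]*1.5,s[i],(q*1.5).round().tolist(),[onz(c,p,z,True)[:2] for p in q for z in (80 if lo[0]==22 else 24,)])
E
python3 m.py b2.png
```

```text
2.2 [442.7 345.1 202.2] [180.    0.   10.1] [ -53.1   30.1   19.9   99.2  -12.4   52.8 -108. ]
[373.3 267.1] [240 156  18  44 601] [[357.0, 236.0], [380.0, 232.0], [389.0, 296.0], [366.0, 300.0]] [array([463.7, 364.1]), array([468.1, 350.7]), array([429.4, 338. ]), array([424.7, 351.8])]
[ 16.8 303.4] [   0  171   31   62 1288] [[-0.0, 256.0], [45.0, 256.0], [45.0, 348.0], [0.0, 348.0]] [array([405.2, 652.9]), array([413.3, 597.3]), array([334.4, 605.8]), array([318.7, 667.4])]
[543.2 302.6] [ 344  173   36   59 1471] [[515.0, 261.0], [561.0, 255.0], [572.0, 344.0], [527.0, 350.0]] [array([466.2, 264.2]), array([476.1, 234.2]), array([417.1, 205.9]), array([407.8, 238.9])]
[310.3 408.2] [ 184  242   43   60 1567] [[263.0, 398.0], [302.0, 360.0], [359.0, 417.0], [320.0, 455.0]] [array([339.5, 411.1]), array([375.3, 387.1]), array([338. , 342.7]), array([297.9, 365.4])]
[373.8 247.6] [ 212  131   74   74 3503] [[317.0, 208.0], [417.0, 195.0], [430.0, 294.0], [330.0, 307.0]] [array([468.5, 397.4]), array([490.7, 327.8]), array([419.4, 303.4]), array([395.3, 376.5])]
```

View pics/b2.png

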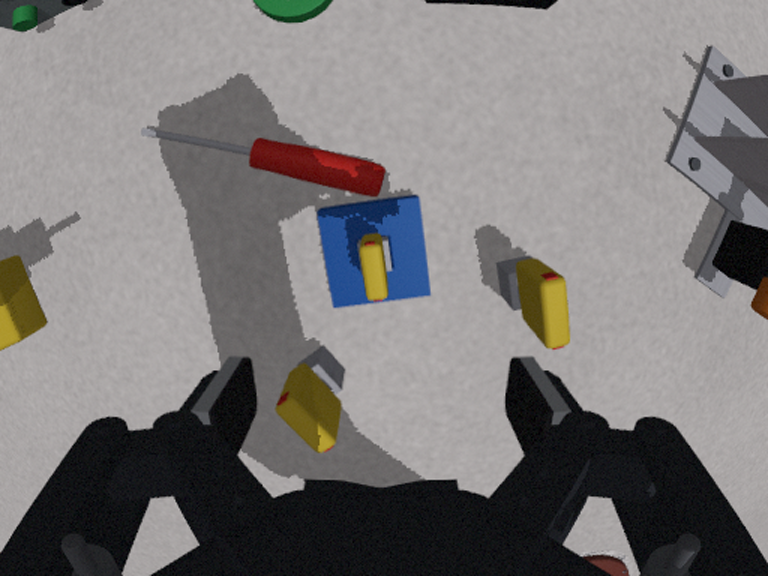

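The view shows key C at (373,267) on the holder centred at (374,248), with yaw about 18° and centre near (444,351). I'll align, go part way down and re-measure.

Request:
servo_tool --rows '[{"hand":1,"x":0,"y":0,"z":0,"ax":0,"ay":0,"az":-7},{"hand":1,"x":0.003,"y":-0.005,"z":0.01,"ax":0,"ay":0,"az":-1},{"hand":1,"x":0,"y":0,"z":0.015,"ax":0,"ay":0,"az":0},{"hand":1,"x":0,"y":0,"z":0.02,"ax":0,"ay":0,"az":0},{"hand":1,"x":0,"y":0,"z":0.02,"ax":0,"ay":0,"az":0},{"hand":1,"x":0,"y":0,"z":0.01,"ax":0,"ay":0,"az":0},{"hand":1,"x":0,"y":0,"z":0.005,"ax":0,"ay":0,"az":0},{"hand":1,"x":0,"y":0,"z":0,"ax":0,"ay":0,"az":0}]'

```text
t: 2.92
ee_pos: [443.9, 350.4, 121.0]
tool_rot: [180.0, 0.1, 18.0]
wrist_force: [0.3, -0.2, -0.9]
gripper_width: 85.2
grip_force: 0.0
```

```bash
python3 m.py b3.png
python3 - <<'E'
from h import *
c=calibration('wrist')
for X in((444,351,80),(444,351,24)): print(proj(c,X,True)*1.5)
E
```

```text
2.9167 [443.9 350.4 121. ] [180.    0.1  18. ] [-50.4  36.1  15.6 103.3 -13.5  42.6 -99.7]
[381.4 312.7] [ 244  176   21   63 1169] [[366.0, 264.0], [396.0, 264.0], [396.0, 357.0], [366.0, 357.0]] [array([466.8, 365.2]), array([470.7, 353.1]), array([429.5, 339.2]), array([425.3, 352.2])]
[590.1 370.8] [ 370  214   49   73 2168] [[529.0, 355.0], [575.0, 309.0], [655.0, 389.0], [609.0, 435.0]] [array([448.8, 279.2]), array([476.8, 266.6]), array([449.6, 194.7]), array([416.3, 208.5])]
[276.1 456.3] [ 159  275   51   57 1741] [[227.0, 442.0], [271.0, 407.0], [323.0, 472.0], [279.0, 507.0]] [array([352.4, 406.7]), array([383.5, 388.4]), array([352. , 353.7]), array([315.7, 370.8])]
[380.6 276.7] [ 209  145   91   87 6033] [[314.0, 346.0], [314.0, 217.0], [448.0, 217.0], [448.0, 346.0]] [array([395.6, 377.3]), array([469.2, 397.8]), array([491.9, 327.9]), array([420.3, 301.1])]
[381.55510789 322.30874713]
[381.30574321 286.2398329 ]
```

Request:
servo_tool --rows '[{"hand":1,"x":0,"y":0,"z":0.012,"ax":0,"ay":0,"az":0},{"hand":1,"x":0,"y":0,"z":0.02,"ax":0,"ay":0,"az":0},{"hand":1,"x":0,"y":0,"z":0.02,"ax":0,"ay":0,"az":0},{"hand":1,"x":0,"y":0,"z":0.018,"ax":0,"ay":0,"az":0},{"hand":1,"x":0,"y":0,"z":0.008,"ax":0,"ay":0,"az":0},{"hand":1,"x":0,"y":0,"z":0.003,"ax":0,"ay":0,"az":0},{"hand":1,"x":0,"y":0,"z":0,"ax":0,"ay":0,"az":0},{"hand":-1,"x":0,"y":0,"z":0,"ax":0,"ay":0,"az":0}]' --grip_force 60

```text
t: 3.63
ee_pos: [445.3, 351.3, 42.5]
tool_rot: [-180.0, -0.1, 18.0]
wrist_force: [-0.0, -0.0, 0.1]
gripper_width: 75.1
grip_force: 0.0
```

Request:
servo_tool --rows '[{"hand":-1,"x":0,"y":0,"z":0,"ax":0,"ay":0,"az":0},{"hand":-1,"x":0,"y":0,"z":0,"ax":0,"ay":0,"az":0},{"hand":-1,"x":0,"y":0,"z":0,"ax":0,"ay":0,"az":0},{"hand":-1,"x":0,"y":0,"z":0,"ax":0,"ay":0,"az":0},{"hand":-1,"x":0,"y":0,"z":0,"ax":0,"ay":0,"az":0},{"hand":-1,"x":0,"y":0,"z":0,"ax":0,"ay":0,"az":0},{"hand":-1,"x":0,"y":0,"z":0,"ax":0,"ay":0,"az":0},{"hand":-1,"x":0,"y":0,"z":0,"ax":0,"ay":0,"az":0}]'

```text
t: 4.3
ee_pos: [444.5, 350.9, 41.7]
tool_rot: [-180.0, -0.0, 18.0]
wrist_force: [-0.3, 0.7, 3.4]
gripper_width: 13.6
grip_force: 58.7
```

The key is gripped (13.6 mm, 59 N). I'll lift it and carry it to a viewing pose just short of the lock.

Request:
servo_tool --rows '[{"hand":-1,"x":0,"y":0,"z":-0.01,"ax":0,"ay":0,"az":0},{"hand":-1,"x":0,"y":0,"z":-0.02,"ax":0,"ay":0,"az":0},{"hand":-1,"x":0,"y":0,"z":-0.035,"ax":0,"ay":0,"az":0},{"hand":-1,"x":0,"y":0,"z":-0.04,"ax":0,"ay":0,"az":0},{"hand":-1,"x":0,"y":0,"z":-0.04,"ax":0,"ay":0,"az":0},{"hand":-1,"x":0,"y":0,"z":-0.04,"ax":0,"ay":0,"az":0},{"hand":-1,"x":0,"y":0,"z":-0.03,"ax":0,"ay":0,"az":0},{"hand":-1,"x":-0.004,"y":0.02,"z":0,"ax":0,"ay":0,"az":0}]'

```text
t: 4.97
ee_pos: [448.5, 336.9, 263.5]
tool_rot: [-179.5, -0.8, 18.4]
wrist_force: [1.0, 0.7, -1.5]
gripper_width: 13.2
grip_force: 59.1
```

Request:
servo_tool --rows '[{"hand":-1,"x":-0.0075,"y":0.0375,"z":0,"ax":0,"ay":0,"az":0},{"hand":-1,"x":-0.0075,"y":0.0375,"z":0,"ax":0,"ay":0,"az":0},{"hand":-1,"x":-0.0075,"y":0.0375,"z":0,"ax":0,"ay":0,"az":0},{"hand":-1,"x":-0.0075,"y":0.0375,"z":0,"ax":0,"ay":0,"az":0},{"hand":-1,"x":-0.0075,"y":0.0375,"z":0,"ax":0,"ay":0,"az":0},{"hand":-1,"x":-0.0075,"y":0.0375,"z":0,"ax":0,"ay":0,"az":0},{"hand":-1,"x":-0.0075,"y":0.0375,"z":0,"ax":0,"ay":0,"az":0},{"hand":-1,"x":-0.0075,"y":0.0375,"z":0,"ax":0,"ay":0,"az":0}]'

```text
t: 5.63
ee_pos: [481.5, 24.7, 256.5]
tool_rot: [-180.0, 0.0, 18.0]
wrist_force: [1.8, 0.9, -1.0]
gripper_width: 13.3
grip_force: 58.9
```

Request:
servo_tool --rows '[{"hand":-1,"x":-0.0075,"y":0.0375,"z":0,"ax":0,"ay":0,"az":0},{"hand":-1,"x":-0.0075,"y":0.0375,"z":0,"ax":0,"ay":0,"az":0},{"hand":-1,"x":-0.0075,"y":0.0375,"z":0,"ax":0,"ay":0,"az":0},{"hand":-1,"x":-0.0075,"y":0.0375,"z":0,"ax":0,"ay":0,"az":7},{"hand":-1,"x":0,"y":0,"z":0,"ax":0,"ay":0,"az":7},{"hand":-1,"x":0,"y":0,"z":0,"ax":0,"ay":0,"az":7},{"hand":-1,"x":0,"y":0,"z":0,"ax":0,"ay":0,"az":6},{"hand":-1,"x":0,"y":0,"z":0,"ax":0,"ay":0,"az":0}]'

```text
t: 6.3
ee_pos: [499.5, -125.4, 256.1]
tool_rot: [-180.0, 0.1, -9.1]
wrist_force: [-0.6, 0.0, -1.4]
gripper_width: 13.1
grip_force: 59.0
```

```bash
cat > m2.py <<'E'
from h import *
np.set_printoptions(precision=1,suppress=True)
o=observe();print(o['t'],o['ee_pos'],o['tool_rot'],o['qpos'],o['gripper_width'])
c=calibration('wrist');w=camera('wrist');np.save('w3',w);save(sys.argv[1],w,None,1.5)
import pickle;pickle.dump(c,open('c3.p','wb'))
m=cv2.inRange(cv2.cvtColor(w,cv2.COLOR_RGB2HSV),(0,150,50),(6,255,255));n,l,s,cc=cv2.connectedComponentsWithStats(m)
for i in range(1,n):
    if s[i][4]>400:
        q=cv2.boxPoints(cv2.minAreaRect(np.argwhere(l==i)[:,::-1].astype(np.float32)))
        print(cc[i]*1.5,s[i],(q*1.5).round().tolist(),[onz(c,p,134,True)[:2] for p in q])
E
python3 m2.py c.png
```

```text
6.3 [ 499.5 -125.4  256.1] [-180.     0.1   -9.1] [-10.3  24.1  31.9 102.2 -14.7  58.  -71.8] 13.130231446712513
[251.4 157.6] [  88   84  155   44 5264] [[131.0, 135.0], [361.0, 124.0], [364.0, 180.0], [134.0, 191.0]] [array([618.2,  19.5]), array([ 590.7, -128.3]), array([ 557.3, -124.5]), array([581.2,  25.6])]
[576.9 290.4] [374 179  22  31 441] [[558.0, 276.0], [583.0, 268.0], [596.0, 305.0], [571.0, 314.0]] [array([ 480.1, -238.7]), array([ 483. , -257.3]), array([ 454.7, -266.6]), array([ 452. , -247.2])]
```

View pics/c.png

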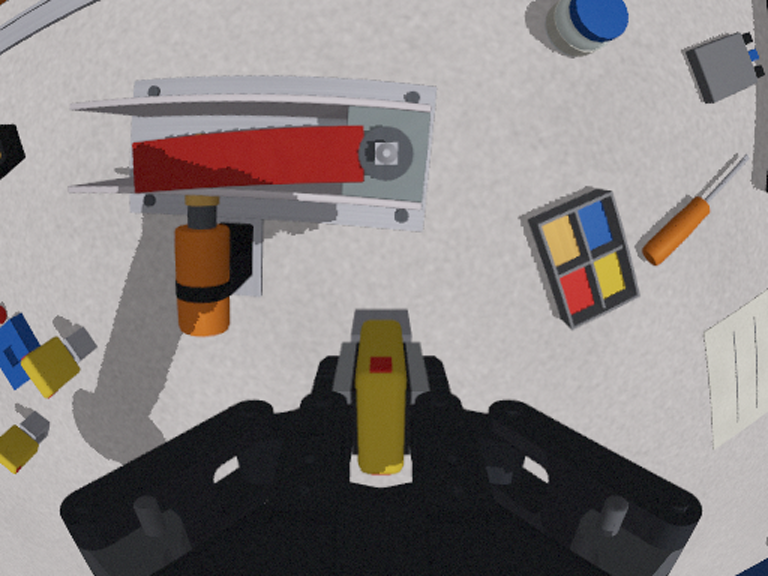

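The view shows the hub at (386,154), the cone tip at (387,153), the bar from (133,165) to (362,152), the plate tops at (75,104)–(430,110) and (70,188)–(422,203), and the key standing straight in the grip at (380,400).

Run:
```python
from h import *
import pickle
np.set_printoptions(precision=1,suppress=True)
c=pickle.load(open('c3.p','rb'));w=np.load('w3.npy')
# hub: dark disc around; square top
g=cv2.cvtColor(w,cv2.COLOR_RGB2GRAY)
m=cv2.inRange(g,0,75);m[:, :240]=0;m[:75]=0;m[130:]=0;m[:,285:]=0
n,l,s,cc=cv2.connectedComponentsWithStats(m)
for i in range(1,n):
    if s[i][4]>80:
        (u,v),r=cv2.minEnclosingCircle(np.argwhere(l==i)[:,::-1].astype(np.float32));print('hub',u*1.5,v*1.5,r*1.5,s[i],onz(c,(u,v),137,True))
for p,z in(((387,153),161),((386,154),137)):print(onz(c,np.array(p)/1.5,z,True))
hsv=cv2.cvtColor(w,cv2.COLOR_RGB2HSV);red=cv2.inRange(hsv,(0,150,50),(6,255,255))
# bar edges in world
up=[];lo=[]
for u in range(100,232,4):
    r=np.where(red[60:140,u])[0]+60
    up.append(onz(c,(u,r.min()-.5),134,True)[:2]);lo.append(onz(c,(u,r.max()+.5),134,True)[:2])
for e in(up,lo):
    v=cv2.fitLine(np.array(e,np.float32),cv2.DIST_HUBER,0,.01,.01).ravel();print('edge',np.degrees(np.arctan2(v[1],v[0]))%180,v)
for p in((75,103),(160,99),(250,98),(340,102),(430,110),(72,188),(300,193),(340,197),(420,203)):print(p,onz(c,np.array(p)/1.5,125,True)[:2])
crop=w[40:150,40:300];save('d.png',crop,None,3)
```

```text
hub 374.25 150.0 13.353519916534424 [243  93  14  15  98] [ 574.1 -133.3  137. ]
[ 571.1 -139.9  161. ]
[ 570.7 -139.6  137. ]
edge 81.324036 [  0.2   1.  599.8 -65.5]
edge 80.81541 [  0.2   1.  566.9 -60.6]
(75, 103) [657.4  69.7]
(160, 99) [637.5  -1.4]
(250, 98) [621.4 -62.9]
(340, 102) [ 607.1 -117.5]
(430, 110) [ 593.7 -170.3]
(72, 188) [597.5  85.7]
(300, 193) [556.1 -83.7]
(340, 197) [ 549.2 -107.8]
(420, 203) [ 537.8 -155.7]
```

View pics/d.png

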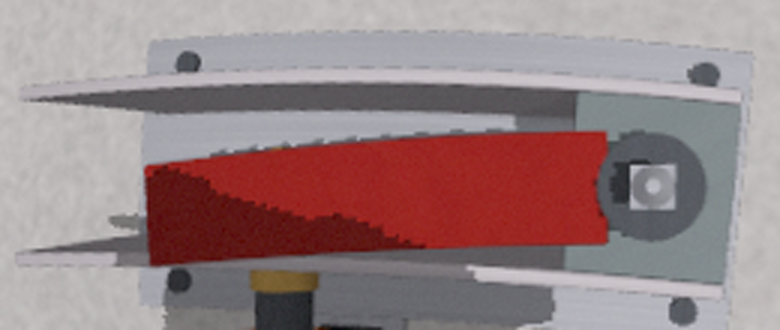

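Run:
```python
from h import *
import pickle
from scipy.spatial.transform import Rotation as Ro
c=pickle.load(open('c3.p','rb'));w=np.load('w3.npy')
R=Ro.from_euler('xyz',[-180,.1,-9.1],degrees=True).as_matrix();T=np.array([499.5,-125.4,256.1])
for q in((11,11,33.7),(11,-11,33.7),(11,11,5.7),(11,-11,5.7),(18,7,5.7),(18,-7,5.7),(18,7,-38.3),(18,-7,-38.3),(-18,7,-38.3),(-18,-7,-38.3)):print(q,(proj(c,T+R@np.array(q),True)*1.5).round())
h=cv2.cvtColor(w,cv2.COLOR_RGB2HSV);m=cv2.inRange(h,(22,130,40),(34,255,255))
for v in range(205,320,12):
    r=np.where(m[v,215:300])[0]+215
    if len(r):print(v*1.5,r.min()*1.5,r.max()*1.5)
g=cv2.cvtColor(w,cv2.COLOR_RGB2GRAY);print(g[209,225:285].tolist());print(g[195:230,253].tolist())
```

```text
(11, 11, 33.7) [408. 303.]
(11, -11, 33.7) [355. 303.]
(11, 11, 5.7) [412. 328.]
(11, -11, 5.7) [351. 328.]
(18, 7, 5.7) [402. 310.]
(18, -7, 5.7) [362. 310.]
(18, 7, -38.3) [409. 367.]
(18, -7, -38.3) [356. 367.]
(-18, 7, -38.3) [406. 472.]
(-18, -7, -38.3) [359. 472.]
325.5 363.0 399.0
343.5 358.5 402.0
361.5 357.0 403.5
379.5 354.0 405.0
397.5 355.5 403.5
415.5 357.0 403.5
433.5 357.0 403.5
451.5 358.5 402.0
469.5 361.5 399.0
[184, 184, 185, 187, 187, 185, 185, 190, 193, 192, 188, 112, 86, 83, 81, 86, 82, 83, 84, 87, 87, 84, 86, 85, 83, 81, 84, 83, 82, 85, 83, 86, 85, 87, 86, 84, 83, 80, 80, 84, 85, 84, 83, 86, 85, 86, 86, 159, 193, 192, 191, 192, 188, 185, 188, 190, 190, 190, 188, 187]
[192, 193, 192, 188, 191, 189, 186, 186, 187, 189, 172, 121, 84, 83, 82, 86, 84, 82, 88, 87, 85, 85, 86, 87, 85, 88, 87, 86, 85, 86, 87, 86, 88, 85, 87]
```

Request:
servo_tool --rows '[{"hand":-1,"x":0.01,"y":0.001,"z":0,"ax":0,"ay":0,"az":0},{"hand":-1,"x":0.02,"y":0.001,"z":0,"ax":0,"ay":0,"az":0},{"hand":-1,"x":0.02,"y":0.001,"z":0.01,"ax":0,"ay":0,"az":0},{"hand":-1,"x":0.018,"y":0,"z":0.015,"ax":0,"ay":0,"az":0},{"hand":-1,"x":0.006,"y":0,"z":0.015,"ax":0,"ay":0,"az":0},{"hand":-1,"x":0,"y":0,"z":0.01,"ax":0,"ay":0,"az":0},{"hand":-1,"x":0,"y":0,"z":0.005,"ax":0,"ay":0,"az":0},{"hand":-1,"x":0,"y":0,"z":0,"ax":0,"ay":0,"az":0}]'

```text
t: 7.02
ee_pos: [570.6, -139.4, 199.7]
tool_rot: [-180.0, 0.3, -9.0]
wrist_force: [-0.2, -0.9, -1.6]
gripper_width: 13.6
grip_force: 59.0
```

Run:
```python
from h import *
np.set_printoptions(precision=1,suppress=True)
o=observe();print(o['t'],o['ee_pos'],o['tool_rot'],o['wrist_force'],o['ft_torque'])
a=camera('scene');b=camera('side')
cs=calibration('scene');cd=calibration('side')
p=proj(cs,(571,-140,160)).astype(int);q=proj(cd,(571,-140,160)).astype(int);print(p,q)
A=cv2.resize(a[p[1]-25:p[1]+35,p[0]-30:p[0]+35],None,fx=6,fy=6,interpolation=cv2.INTER_CUBIC)
B=cv2.resize(b[q[1]-30:q[1]+30,q[0]-30:q[0]+35],None,fx=6,fy=6,interpolation=cv2.INTER_CUBIC)
save('e.png',np.hstack([A,B]))
```

```text
7.0167 [ 570.6 -139.4  199.7] [-180.     0.3   -9. ] [-0.2 -0.9 -1.6] [0. 0. 0.]
[197 184] [250 157]
```

View pics/e.png

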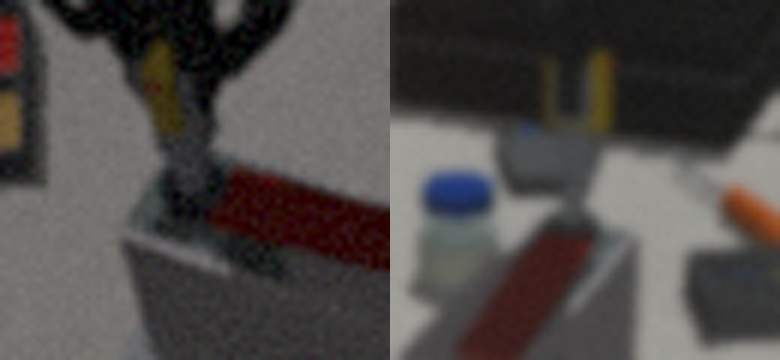

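The side crop shows the barrel at (575,155) straight above the square at (574,200). I'll lower it.

Request:
servo_tool --rows '[{"hand":-1,"x":0,"y":0,"z":0.003,"ax":0,"ay":0,"az":0},{"hand":-1,"x":0,"y":0,"z":0.003,"ax":0,"ay":0,"az":0},{"hand":-1,"x":0,"y":0,"z":0.003,"ax":0,"ay":0,"az":0},{"hand":-1,"x":0,"y":0,"z":0.003,"ax":0,"ay":0,"az":0},{"hand":-1,"x":0,"y":0,"z":0.002,"ax":0,"ay":0,"az":0},{"hand":-1,"x":0,"y":0,"z":0.002,"ax":0,"ay":0,"az":0},{"hand":-1,"x":0,"y":0,"z":0,"ax":0,"ay":0,"az":0},{"hand":-1,"x":0,"y":0,"z":0,"ax":0,"ay":0,"az":0}]'

```text
t: 7.78
ee_pos: [572.8, -139.9, 185.2]
tool_rot: [-180.0, 0.0, -9.0]
wrist_force: [-0.6, -0.6, -1.0]
gripper_width: 13.6
grip_force: 59.0
```

Request:
servo_tool --rows '[{"hand":-1,"x":0,"y":0,"z":0.003,"ax":0,"ay":0,"az":0},{"hand":-1,"x":0,"y":0,"z":0.003,"ax":0,"ay":0,"az":0},{"hand":-1,"x":0,"y":0,"z":0.003,"ax":0,"ay":0,"az":0},{"hand":-1,"x":0,"y":0,"z":0.002,"ax":0,"ay":0,"az":0},{"hand":-1,"x":0,"y":0,"z":0.001,"ax":0,"ay":0,"az":0},{"hand":-1,"x":0,"y":0,"z":0.001,"ax":0,"ay":0,"az":0},{"hand":-1,"x":0,"y":0,"z":0,"ax":0,"ay":0,"az":0},{"hand":-1,"x":0,"y":0,"z":0,"ax":0,"ay":0,"az":0}]'

```text
t: 8.45
ee_pos: [572.8, -139.9, 172.3]
tool_rot: [-180.0, 0.0, -9.0]
wrist_force: [-1.2, 0.2, -1.7]
gripper_width: 13.2
grip_force: 59.0
```

Request:
servo_tool --rows '[{"hand":-1,"x":0,"y":0,"z":0.001,"ax":0,"ay":0,"az":0},{"hand":-1,"x":0,"y":0,"z":0.0005,"ax":0,"ay":0,"az":0},{"hand":-1,"x":0,"y":0,"z":0.0005,"ax":0,"ay":0,"az":0},{"hand":-1,"x":0,"y":0,"z":0,"ax":0,"ay":0,"az":0},{"hand":-1,"x":0,"y":0,"z":0,"ax":0,"ay":0,"az":0},{"hand":-1,"x":0,"y":0,"z":0,"ax":0,"ay":0,"az":0},{"hand":-1,"x":0,"y":0,"z":0,"ax":0,"ay":0,"az":0},{"hand":-1,"x":0,"y":0,"z":0,"ax":0,"ay":0,"az":0}]'

```text
t: 9.12
ee_pos: [572.9, -139.9, 170.7]
tool_rot: [-180.0, -0.0, -9.0]
wrist_force: [-1.6, 0.5, 3.0]
gripper_width: 13.3
grip_force: 59.7
```

The key has touched the hub (about 4.5 N at the expected height), so it is fully down. Now I'll turn it counterclockwise.

Request:
servo_tool --rows '[{"hand":-1,"x":0,"y":0,"z":0,"ax":0,"ay":0,"az":-3},{"hand":-1,"x":0,"y":0,"z":0,"ax":0,"ay":0,"az":-5},{"hand":-1,"x":0,"y":0,"z":0,"ax":0,"ay":0,"az":-6},{"hand":-1,"x":0,"y":0,"z":0,"ax":0,"ay":0,"az":-6},{"hand":-1,"x":0,"y":0,"z":0,"ax":0,"ay":0,"az":-6},{"hand":-1,"x":0,"y":0,"z":0,"ax":0,"ay":0,"az":-6},{"hand":-1,"x":0,"y":0,"z":0,"ax":0,"ay":0,"az":-6},{"hand":-1,"x":0,"y":0,"z":0,"ax":0,"ay":0,"az":-6}]'

```text
t: 9.78
ee_pos: [573.3, -139.3, 170.7]
tool_rot: [-180.0, -0.1, 35.3]
wrist_force: [-1.0, 1.6, 2.4]
gripper_width: 13.3
grip_force: 59.6
```

Request:
servo_tool --rows '[{"hand":-1,"x":0,"y":0,"z":0,"ax":0,"ay":0,"az":-6},{"hand":-1,"x":0,"y":0,"z":0,"ax":0,"ay":0,"az":-6},{"hand":-1,"x":0,"y":0,"z":0,"ax":0,"ay":0,"az":-6},{"hand":-1,"x":0,"y":0,"z":0,"ax":0,"ay":0,"az":-6},{"hand":-1,"x":0,"y":0,"z":0,"ax":0,"ay":0,"az":-6},{"hand":-1,"x":0,"y":0,"z":0,"ax":0,"ay":0,"az":-6},{"hand":-1,"x":0,"y":0,"z":0,"ax":0,"ay":0,"az":-4},{"hand":-1,"x":0,"y":0,"z":0,"ax":0,"ay":0,"az":0}]'

```text
t: 10.45
ee_pos: [572.7, -139.0, 170.7]
tool_rot: [-180.0, -0.1, 75.1]
wrist_force: [-1.6, 1.9, 5.0]
gripper_width: 13.7
grip_force: 59.8
```

```bash
cat > bar.py <<'E'
from h import *
np.set_printoptions(precision=1,suppress=True)
o=observe();print(o['t'],o['ee_pos'],o['tool_rot'],o['wrist_force'],o['ft_torque'],o['qpos'])
for n in('wrist','scene','side'):
    c=calibration(n);w=camera(n);np.save('bar_'+n,w);f=n=='wrist'
    m=cv2.inRange(cv2.cvtColor(w,cv2.COLOR_RGB2HSV),(0,150,40),(6,255,255));k,l,s,cc=cv2.connectedComponentsWithStats(m)
    for i in range(1,k):
        if s[i][4]>150:
            P=np.array([onz(c,p[::-1],134,f)[:2] for p in np.argwhere(l==i)],np.float32)
            if np.hypot(*(P.mean(0)-[571,-140]))<140:
                r=cv2.minAreaRect(P);v=P.mean(0)-[571,-140];print(n,s[i],P.mean(0),r,'dir',np.degrees(np.arctan2(v[1],v[0])))
E
python3 bar.py
```

```text
10.45 [ 572.7 -139.   170.7] [-180.    -0.1   75.1] [-1.6  1.9  5. ] [ 0.6  0.5 -0. ] [ 9.  33.5  4.1 96.4 -3.1 50.2 -0.5]
wrist [  40  149  199   88 9095] [ 499.1 -100.5] ((493.23583984375, -97.79901885986328), (34.427005767822266, 150.84527587890625), 62.61526870727539) dir 151.20374209978473
scene [204 152  34  36 286] [491.2 -97.8] ((490.3991394042969, -97.07304382324219), (29.97886085510254, 141.58914184570312), 61.835357666015625) dir 152.1648661692798
side [253 166  40  13 163] [485.4 -92.6] ((491.6386413574219, -96.97564697265625), (33.7474479675293, 144.4795379638672), 62.80189895629883) dir 151.0046988280951
```

The bar is at 152° and needs about 165.5°, so I'll turn 13° more.

Request:
servo_tool --rows '[{"hand":-1,"x":0,"y":0,"z":0,"ax":0,"ay":0,"az":-3},{"hand":-1,"x":0,"y":0,"z":0,"ax":0,"ay":0,"az":-4},{"hand":-1,"x":0,"y":0,"z":0,"ax":0,"ay":0,"az":-4},{"hand":-1,"x":0,"y":0,"z":0,"ax":0,"ay":0,"az":-2.5},{"hand":-1,"x":0,"y":0,"z":0,"ax":0,"ay":0,"az":0},{"hand":-1,"x":0,"y":0,"z":0,"ax":0,"ay":0,"az":0},{"hand":-1,"x":0,"y":0,"z":0,"ax":0,"ay":0,"az":0},{"hand":-1,"x":0,"y":0,"z":0,"ax":0,"ay":0,"az":0}]'

```text
t: 11.27
ee_pos: [572.5, -139.0, 170.6]
tool_rot: [-179.9, -0.1, 88.4]
wrist_force: [-2.3, 1.7, 5.6]
gripper_width: 13.3
grip_force: 60.0
```

```bash
python3 bar.py
```

```text
11.2667 [ 572.5 -139.   170.6] [-179.9   -0.1   88.4] [-2.3  1.7  5.6] [0.6 0.6 0. ] [11.3 33.4  0.4 96.4 -0.4 50.3 10.3]
wrist [  40  148  199   89 9116] [ 492.2 -118.2] ((485.74066162109375, -116.92030334472656), (34.470008850097656, 150.96697998046875), 75.92292785644531) dir 164.51423196328335
scene [203 148  25  40 251] [ 479.4 -115.9] ((484.61785888671875, -117.65716552734375), (28.449357986450195, 145.2313690185547), 76.0312728881836) dir 165.25271565102634
side [255 165  41  10 158] [ 478.4 -114.2] ((483.945068359375, -119.85304260253906), (40.250579833984375, 144.3168182373047), 73.04885864257812) dir 164.41618899230923
```

The bar points at 165° against an ideal of 165.6°. I'll release the key and lift straight up.

Request:
servo_tool --rows '[{"hand":-1,"x":0,"y":0,"z":0,"ax":0,"ay":0,"az":-0.7},{"hand":1,"x":0,"y":0,"z":0,"ax":0,"ay":0,"az":0},{"hand":1,"x":0,"y":0,"z":0,"ax":0,"ay":0,"az":0},{"hand":1,"x":0,"y":0,"z":0,"ax":0,"ay":0,"az":0},{"hand":1,"x":0,"y":0,"z":0,"ax":0,"ay":0,"az":0},{"hand":1,"x":0,"y":0,"z":0,"ax":0,"ay":0,"az":0},{"hand":1,"x":0,"y":0,"z":0,"ax":0,"ay":0,"az":0},{"hand":1,"x":0,"y":0,"z":0,"ax":0,"ay":0,"az":0}]'

```text
t: 12.08
ee_pos: [572.9, -140.0, 170.2]
tool_rot: [-180.0, 0.0, 89.2]
wrist_force: [-0.1, 0.3, -0.5]
gripper_width: 85.2
grip_force: 0.0
```

Request:
servo_tool --rows '[{"hand":1,"x":0,"y":0,"z":-0.005,"ax":0,"ay":0,"az":0},{"hand":1,"x":0,"y":0,"z":-0.01,"ax":0,"ay":0,"az":0},{"hand":1,"x":0,"y":0,"z":-0.02,"ax":0,"ay":0,"az":0},{"hand":1,"x":0,"y":0,"z":-0.025,"ax":0,"ay":0,"az":0},{"hand":1,"x":0,"y":0,"z":-0.02,"ax":0,"ay":0,"az":0},{"hand":1,"x":0,"y":0,"z":-0.01,"ax":0,"ay":0,"az":0},{"hand":1,"x":0,"y":0,"z":0,"ax":0,"ay":0,"az":0},{"hand":1,"x":0,"y":0,"z":0,"ax":0,"ay":0,"az":0}]'

```text
t: 12.75
ee_pos: [572.7, -139.9, 260.5]
tool_rot: [180.0, 0.0, 89.2]
wrist_force: [-0.0, -0.6, -1.1]
gripper_width: 85.3
grip_force: 0.0
```

```bash
python3 bar.py
python3 - <<'E'
from h import *
w=np.load('bar_wrist.npy');save('f.png',w,None,1.5);c=calibration('wrist')
m=cv2.inRange(cv2.cvtColor(w,cv2.COLOR_RGB2HSV),(22,130,40),(34,255,255));k,l,s,cc=cv2.connectedComponentsWithStats(m)
for i in range(1,k):
    if s[i][4]>100:print(s[i],onz(c,cc[i],200,True),[onz(c,q,209,True)[:2].round() for q in cv2.boxPoints(cv2.minAreaRect(np.argwhere(l==i)[:,::-1].astype(np.float32)))])
E
```

```text
12.75 [ 572.7 -139.9  260.5] [180.    0.   89.2] [-0.  -0.6 -1.1] [ 0.1  0.  -0. ] [11.4 28.2  0.4 89.7 -0.2 62.1 11. ]
wrist [  94  133  149   63 4872] [ 489.2 -118.7] ((485.4366149902344, -118.05008697509766), (33.71656036376953, 150.81581115722656), 76.59095764160156) dir 165.41776881111312
scene [203 148  23  38 251] [ 480.3 -116.6] ((482.37554931640625, -117.9583969116211), (29.211658477783203, 141.54678344726562), 76.80419158935547) dir 165.52380738588914
side [253 165  43   9 159] [ 480.5 -115.6] ((484.2610778808594, -120.93680572509766), (39.33595657348633, 144.78176879882812), 76.13692474365234) dir 164.92784344472915
[ 244  173   20   59 1041] [ 570.55413405 -136.25277943  200.        ] [array([ 565., -112.]), array([ 578., -112.]), array([ 577., -154.]), array([ 564., -154.])]
[163 279  20  15 199] [ 501.86073566 -209.52121872  200.        ] [array([ 496., -198.]), array([ 513., -194.]), array([ 513., -207.]), array([ 496., -211.])]
```

Run:
```python
from h import *
np.set_printoptions(precision=1,suppress=True)
w=np.load('bar_wrist.npy');c=calibration('wrist')
p=proj(c,(603.3,-13.9,105),True);print(p)
u,v=p.astype(int)
h=cv2.cvtColor(w,cv2.COLOR_RGB2HSV)
print(h[v-14:v+15:4,u-16:u+17:4].tolist())
m=cv2.inRange(h,(15,90,30),(30,255,255));m[:, :u-40]=0;m[:,u+40:]=0;m[:v-40]=0;m[v+40:]=0
k,l,s,cc=cv2.connectedComponentsWithStats(m)
for i in range(1,k):
    if s[i][4]>15:
        q=cv2.boxPoints(cv2.minAreaRect(np.argwhere(l==i)[:,::-1].astype(np.float32)));print(s[i],cc[i],[onz(c,a,104,True)[:2] for a in q])
save('g.png',w,(u-90,v-75,u+90,v+75),4)
```

```text
[285.3  52.2]
[[[115, 15, 99], [120, 18, 97], [120, 16, 97], [120, 13, 97], [120, 11, 95], [110, 16, 95], [116, 18, 102], [120, 16, 96], [120, 16, 98]], [[120, 15, 100], [124, 19, 96], [124, 19, 96], [125, 16, 98], [108, 13, 98], [111, 19, 95], [120, 11, 96], [116, 21, 95], [126, 13, 97]], [[14, 56, 96], [124, 18, 98], [120, 18, 99], [129, 18, 98], [114, 13, 96], [130, 8, 96], [120, 16, 95], [125, 16, 93], [126, 13, 95]], [[18, 150, 112], [19, 147, 113], [19, 157, 101], [18, 150, 100], [18, 132, 89], [15, 11, 91], [120, 19, 96], [126, 14, 93], [130, 17, 91]], [[19, 165, 82], [18, 144, 92], [20, 151, 98], [19, 150, 102], [19, 149, 99], [18, 158, 100], [124, 21, 98], [115, 16, 94], [140, 9, 81]], [[125, 16, 97], [130, 16, 95], [19, 149, 89], [18, 144, 99], [18, 151, 103], [19, 162, 96], [120, 16, 94], [116, 20, 101], [150, 7, 75]], [[114, 13, 96], [120, 16, 98], [116, 18, 101], [120, 16, 97], [120, 13, 97], [116, 19, 95], [120, 19, 95], [120, 16, 97], [150, 10, 74]], [[125, 16, 98], [133, 19, 96], [115, 16, 98], [116, 19, 94], [120, 16, 98], [110, 16, 96], [113, 22, 93], [130, 17, 92], [150, 14, 74]]]
[245  34   7  24 106] [247.   43.1] [array([564. ,   5.4]), array([569.9,   5.3]), array([569.6, -18.7]), array([563.7, -18.5])]
[255  44  37  18 342] [273.8  52.1] [array([573.1, -14.5]), array([575.8,  -4. ]), array([609.7, -12.7]), array([607.1, -23.2])]Traceback (most recent call last):
  File "<stdin>", line 13, in <module>
  File "h.py", line 5, in save
    im=cv2.resize(im,None,fx=s,fy=s,interpolation=cv2.INTER_CUBIC)
cv2.error: OpenCV(4.12.0) /io/opencv/modules/imgproc/src/resize.cpp:4208: error: (-215:Assertion failed) !ssize.empty() in function 'resize'
```

The head is visible around (603,-17) at its top, consistent with bolt centre (603,-14). I'll move above it and square up.

Request:
servo_tool --rows '[{"hand":1,"x":0.02,"y":0.004,"z":0,"ax":0,"ay":0,"az":0},{"hand":1,"x":0.03,"y":0.007,"z":0,"ax":0,"ay":0,"az":0},{"hand":1,"x":0.03,"y":0.007,"z":0,"ax":0,"ay":0,"az":0},{"hand":1,"x":0.03,"y":0.007,"z":0,"ax":0,"ay":0,"az":0},{"hand":1,"x":0.0165,"y":0.004,"z":0,"ax":0,"ay":0,"az":0},{"hand":1,"x":0,"y":0,"z":0,"ax":0,"ay":0,"az":-7},{"hand":1,"x":0,"y":0,"z":0,"ax":0,"ay":0,"az":-7},{"hand":1,"x":0,"y":0,"z":0,"ax":0,"ay":0,"az":-7}]'

```text
t: 13.57
ee_pos: [603.0, -13.1, 258.6]
tool_rot: [-179.8, -0.1, 110.6]
wrist_force: [-0.2, -0.5, 0.6]
gripper_width: 85.2
grip_force: 0.0
```

Request:
servo_tool --rows '[{"hand":1,"x":0,"y":0,"z":0,"ax":0,"ay":0,"az":-7},{"hand":1,"x":0,"y":0,"z":0,"ax":0,"ay":0,"az":-7},{"hand":1,"x":0,"y":0,"z":0,"ax":0,"ay":0,"az":-7},{"hand":1,"x":0,"y":0,"z":0,"ax":0,"ay":0,"az":-7},{"hand":1,"x":0,"y":0,"z":0,"ax":0,"ay":0,"az":-7},{"hand":1,"x":0,"y":0,"z":0,"ax":0,"ay":0,"az":-7},{"hand":1,"x":0,"y":0,"z":0,"ax":0,"ay":0,"az":-7},{"hand":1,"x":0,"y":0,"z":0,"ax":0,"ay":0,"az":-6}]'

```text
t: 14.23
ee_pos: [602.9, -14.0, 258.7]
tool_rot: [-180.0, -0.2, 165.5]
wrist_force: [0.5, -0.1, 0.7]
gripper_width: 85.3
grip_force: 0.0
```

```bash
cat > bolt.py <<'E'
from h import *
np.set_printoptions(precision=1,suppress=True)
o=observe();print(o['t'],o['ee_pos'],o['tool_rot'],o['wrist_force'],o['qpos'])
c=calibration('wrist');w=camera('wrist');save(sys.argv[1],w,None,1.5)
for X in((603.3,-13.9,105),(603.3,-13.9,125)):print('bolt exp px',proj(c,X,True)*1.5)
h=cv2.cvtColor(w,cv2.COLOR_RGB2HSV);p=proj(c,(603.3,-13.9,105),True)
m=cv2.inRange(h,(15,90,30),(30,255,255));k,l,s,cc=cv2.connectedComponentsWithStats(m)
for i in range(1,k):
    if s[i][4]>40 and np.hypot(*(cc[i]-p))<90:
        q=cv2.boxPoints(cv2.minAreaRect(np.argwhere(l==i)[:,::-1].astype(np.float32)));print(s[i],cc[i]*1.5,[onz(c,a,104,True)[:2] for a in q])
E
python3 bolt.py f2.png
```

```text
14.2333 [602.9 -14.  258.7] [-180.    -0.2  165.5] [ 0.5 -0.1  0.7] [ 11.5  30.8 -20.2  87.   11.3  64.4  64.6]
bolt exp px [379.9 266.1]
bolt exp px [379.9 273.5]
[242 134  25  12 258] [380.8 209.5] [array([558.3, -14.3]), array([563.3,   9.5]), array([573.9,   7.3]), array([568.9, -16.7])]
[246 154  16  31 363] [380.  255.3] [array([578.1, -15. ]), array([581.9,  -0.3]), array([612.4,  -8. ]), array([608.5, -23. ])]
```

View pics/f2.png

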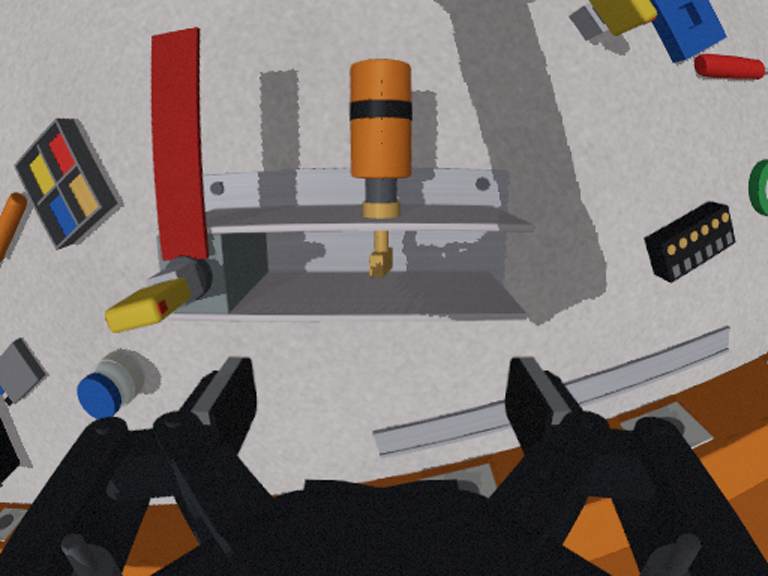

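The bar lies clear on the robot's side, with its far end at (175,30). The key stands on the lock at (150,300). The plates are level in the image, and the bolt head at (380,262) is centred under the tool. I'll descend into the gap.

Request:
servo_tool --rows '[{"hand":1,"x":0,"y":0,"z":0.01,"ax":0,"ay":0,"az":0},{"hand":1,"x":0,"y":0,"z":0.02,"ax":0,"ay":0,"az":0},{"hand":1,"x":0,"y":0,"z":0.025,"ax":0,"ay":0,"az":0},{"hand":1,"x":0,"y":0,"z":0.025,"ax":0,"ay":0,"az":0},{"hand":1,"x":0,"y":0,"z":0.015,"ax":0,"ay":0,"az":0},{"hand":1,"x":0,"y":0,"z":0.01,"ax":0,"ay":0,"az":0},{"hand":1,"x":0,"y":0,"z":0.005,"ax":0,"ay":0,"az":0},{"hand":1,"x":0,"y":0,"z":0,"ax":0,"ay":0,"az":0}]' --grip_force 70

```text
t: 14.95
ee_pos: [602.8, -13.8, 148.8]
tool_rot: [-180.0, -0.2, 165.1]
wrist_force: [-0.3, 0.2, -0.6]
gripper_width: 85.5
grip_force: 0.0
```

```bash
python3 bolt.py f3.png
python3 - <<'E'
from h import *
im=cv2.imread('pics/f3.png')[:,:,::-1];g=cv2.cvtColor(im,cv2.COLOR_RGB2GRAY);c=calibration('wrist')
# plate tops: bright thin lines; per column list local maxima, cast at z=125
from scipy.signal import find_peaks
for u in (300,340,420,460,500):
    col=g[:,u-2:u+3].mean(1); pk,_=find_peaks(col,prominence=25); print(u,[(int(p),onz(c,(u/1.5,p/1.5),125,True)[:2].round(1).tolist()) for p in pk if 100<p<420])
E
```

```text
14.95 [602.8 -13.8 148.8] [-180.    -0.2  165.1] [-0.3  0.2 -0.6] [ 10.4  37.1 -18.3  94.9  14.2  50.5  61.5]
bolt exp px [379.2 324.7]
bolt exp px [379.1 342.6]
[235 149  38  19 598] [379.7 238.3] [array([556.4, -13.2]), array([562.5,   9.6]), array([573.9,   6.7]), array([567.8, -16.4])]
[242 184  23  43 783] [379.4 308.5] [array([579.9, -15. ]), array([583.5,  -1.1]), array([612.4,  -8.4]), array([608.6, -23. ])]
300 [(182, [534.1, -26.1]), (268, [566.3, -35.8]), (306, [581.3, -40.7])]
340 [(191, [541.6, -12.4]), (268, [570.3, -20.6])]
420 [(266, [577.5, 9.7]), (310, [595.1, 5.5])]
460 [(119, [526.3, 38.0]), (195, [554.4, 31.1]), (265, [581.1, 25.0])]
500 [(220, [567.5, 44.4]), (265, [585.2, 40.8])]
```

Request:
servo_tool --rows '[{"hand":1,"x":0,"y":0,"z":0.008,"ax":0,"ay":0,"az":-0.7},{"hand":1,"x":0,"y":0,"z":0.015,"ax":0,"ay":0,"az":0},{"hand":1,"x":0,"y":0,"z":0.015,"ax":0,"ay":0,"az":0},{"hand":1,"x":0,"y":0,"z":0.015,"ax":0,"ay":0,"az":0},{"hand":1,"x":0,"y":0,"z":0.012,"ax":0,"ay":0,"az":0},{"hand":1,"x":0,"y":0,"z":0.008,"ax":0,"ay":0,"az":0},{"hand":1,"x":0,"y":0,"z":0.004,"ax":0,"ay":0,"az":0},{"hand":1,"x":0,"y":0,"z":0,"ax":0,"ay":0,"az":0}]'

```text
t: 15.67
ee_pos: [603.3, -13.8, 72.7]
tool_rot: [-180.0, -0.1, 165.9]
wrist_force: [0.1, -0.2, 0.4]
gripper_width: 85.5
grip_force: 0.0
```

```bash
python3 bolt.py f4.png
```

```text
15.6667 [603.3 -13.8  72.7] [-180.    -0.1  165.9] [ 0.1 -0.2  0.4] [  9.2  42.7 -16.5  98.4  16.9  41.4  60. ]
bolt exp px [378.1 417.6]
bolt exp px [377.8 459.9]
[ 224  172   60   35 1515] [380.6 286.6] [array([554.8, -12.8]), array([560.4,   9.2]), array([573.9,   6.2]), array([568.2, -16.6])]
[ 235  241   35   52 1405] [377.3 397.4] [array([584.2, -16.4]), array([587.6,  -2.7]), array([613.2,  -8.5]), array([609.4, -23.5])]
```

No contact, and the tool is centred. I'll close on the head.

Request:
servo_tool --rows '[{"hand":0,"x":0,"y":0,"z":0.001,"ax":0,"ay":0,"az":0},{"hand":-0.5,"x":0,"y":0,"z":0,"ax":0,"ay":0,"az":0},{"hand":-1,"x":0,"y":0,"z":0,"ax":0,"ay":0,"az":0},{"hand":-1,"x":0,"y":0,"z":0,"ax":0,"ay":0,"az":0},{"hand":-1,"x":0,"y":0,"z":0,"ax":0,"ay":0,"az":0},{"hand":-1,"x":0,"y":0,"z":0,"ax":0,"ay":0,"az":0},{"hand":-1,"x":0,"y":0,"z":0,"ax":0,"ay":0,"az":0},{"hand":-1,"x":0,"y":0,"z":0,"ax":0,"ay":0,"az":0}]' --grip_force 70

```text
t: 16.38
ee_pos: [603.7, -13.9, 72.6]
tool_rot: [-180.0, 0.0, 165.9]
wrist_force: [0.5, -1.2, 2.2]
gripper_width: 9.0
grip_force: 68.1
```

Request:
servo_tool --rows '[{"hand":-1,"x":0,"y":0,"z":0,"ax":0,"ay":0,"az":0},{"hand":-1,"x":0,"y":0,"z":0,"ax":0,"ay":0,"az":0},{"hand":-1,"x":0,"y":0,"z":0,"ax":0,"ay":0,"az":0},{"hand":-1,"x":0,"y":0,"z":0,"ax":0,"ay":0,"az":0},{"hand":-1,"x":0,"y":0,"z":0,"ax":0,"ay":0,"az":0},{"hand":-1,"x":0,"y":0,"z":0,"ax":0,"ay":0,"az":0},{"hand":-1,"x":0,"y":0,"z":0,"ax":0,"ay":0,"az":0},{"hand":-1,"x":0,"y":0,"z":0,"ax":0,"ay":0,"az":0}]'

```text
t: 17.05
ee_pos: [603.7, -13.9, 72.6]
tool_rot: [-180.0, 0.0, 165.9]
wrist_force: [-2.5, -0.0, 4.7]
gripper_width: 8.7
grip_force: 68.5
```

```bash
python3 bar.py; python3 -c "
from h import *
o=observe();print(o['gripper_width'],o['grip_force'],o['tool_rot'],o['ft_torque'])"
```

```text
17.05 [603.7 -13.9  72.6] [-180.     0.   165.9] [-2.5 -0.   4.7] [-0.1  0.2 -0. ] [  9.2  42.7 -16.5  98.4  16.9  41.3  60. ]
scene [203 151  19  38 208] [ 494.  -120.2] ((492.7646484375, -120.46939086914062), (29.57448959350586, 134.60072326660156), 76.80110168457031) dir 165.5491252143644
side [253 165  43   9 165] [ 481.8 -115.8] ((486.32354736328125, -120.02906799316406), (40.216617584228516, 147.5394287109375), 78.6263427734375) dir 164.79335518438796
9.059766935119027 68.47325563430786 [-1.79992006e+02  1.44870229e-02  1.65896010e+02] [-0.04450362  0.20254035 -0.02491845]
```

The head is pinched at 9 mm with 68 N. The key read 13.3 mm for 14, so this is flush on the 10 mm flats. The wrist also feels about 0.2 N m of reaction. The bar is still at 165°, so I'm handing in.

```bash
python3 -c "
from workcell import ctrl
print(ctrl.hand_in())"
```

```text
the job is handed in; nothing more can be done
None
```

I handed the job in at about 17 s: the key is left standing on the lock, the bar points to the robot's side at about 90°, and the gripper still holds the bolt head upright at about 68 N (uprightness judged from the 9 mm grip width and a reaction torque at the wrist, not from a picture).

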